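# Comb loose beryl crystals into the grooves of a sorting tray

## Task

Lift the rake from its stand and comb the four loose crystals from the tray's flat floor over its grooved leaf, until each lies down in a groove of its own; keep the rake's brass bar sliding lightly on the tops of the side walls all the way to the last groove, feeling for the leaf's slope, which may rise or fall. Be gentle: never press hard on the tray or on a crystal, and do not touch the crystals with the gripper. Then set the rake back upright in its stand as it was, let go, and leave the other things on the table alone.

Things in the scene. Friction and masses are not known exactly. Their poses are not given: they have to be found in the camera images.
- tray: Fixed wooden tray, 270 mm long (x, the combing direction), 94 mm wide (y). Origin: its centre on the table. The level floor, 30 mm above the table, runs from x = -140 to +28 mm; then the hinged grooved leaf to x = +124 mm, far end open. An end board 38 mm high closes x = -146 to -140 mm. A very stiff friction hinge holds the leaf: light pushes do not move it.
- walls (a point): Point midway between the tops of the side walls at the hinge line: x = 28 mm, y = 0, z = 48 mm of the tray, same axes. Side walls 10 mm thick, inner faces at y = +-37, outer +-47 mm, run the tray's whole length; tops 18 mm above the floor, and 18 mm above the leaf's ridges. The leaf's walls slope with it.
- bed (a point): Point on the leaf's hinge line, tray x = 28, z = 30 mm. Its x axis points along the combing direction, rising 0.04 rad. The real leaf slopes from here by -0.05 (down) to +0.13 rad (up), not measured. Five grooves along the tray's y, 12 wide, 10.6 deep, 74 mm long, centres 13 mm from the hinge line, then every 16 mm; ridge tops level with the floor at the hinge. They hide a crystal.
- rake: Loose rake, about 220 g. A round brass bar, 12 mm thick, 120 mm long, along y. Origin: centre of the bar's underside. Brass plate in the middle 34 (x) by 50 by 6 mm, underside level with the bar's. Five steel tines, 6 (x) by 4 mm, at y = 0, +-15, +-30 mm reach 16 mm below the origin: with the bar on the tray's walls the tips pass 2 mm above floor and ridges. Combs along x, front and back alike.
- handle (a point): Grip point on the rake's wooden handle, 46 mm above the rake's origin, rake's axes. The handle is 22 (x) by 26 (y) mm and stands from 6 to 66 mm above the origin. Fingers closing along the rake's x stop it from pitching in the grip.
- stand: Fixed wooden rake stand: foot 60 (x) by 72 (y) mm; two bars along y, tops 24 mm above the table, with a 12 mm slot between, slot floor 6 mm above the table. Origin: centre of its underside. The rake stands with its tines in the slot and its brass plate on the bars: rake origin 24 mm above the stand's, x axes parallel, either way round.
- crystal1: Loose polished (slippery) green crystal, a near-round twelve-sided prism 10 mm thick and 60 mm long (its x axis), 15 g; origin at its centre. All four are alike and start skewed on the tray's flat floor; its first 40 mm (tray x below -98 mm) are free for setting the rake down.
- crystal2: Loose polished (slippery) green crystal, a near-round twelve-sided prism 10 mm thick and 60 mm long (its x axis), 15 g; origin at its centre. All four are alike and start skewed on the tray's flat floor; its first 40 mm (tray x below -98 mm) are free for setting the rake down.
- crystal3: Loose polished (slippery) green crystal, a near-round twelve-sided prism 10 mm thick and 60 mm long (its x axis), 15 g; origin at its centre. All four are alike and start skewed on the tray's flat floor; its first 40 mm (tray x below -98 mm) are free for setting the rake down.
- crystal4: Loose polished (slippery) green crystal, a near-round twelve-sided prism 10 mm thick and 60 mm long (its x axis), 15 g; origin at its centre. All four are alike and start skewed on the tray's flat floor; its first 40 mm (tray x below -98 mm) are free for setting the rake down.
- glasses_case: Bystander: loose grey spectacle case, 160 (x) by 64 by 36 mm high, origin under its centre. Leave alone.
- loupe: Bystander: small loose loupe, black barrel 28 mm across and 22 mm high (origin under it) with a 45 mm steel cover. Leave alone.
- pen: Bystander: loose blue pen, 140 mm long (x), 11 mm thick, origin under its middle. Leave alone.

How it is judged (in metres and radians):
On the way, in this order (a step that is already met when the one before it is completed fails the run):
1. the rake is lifted clear of its stand (z of rake in the frame of stand above 0.045 m and contact force between the fingers and rake above 1 N), for 0.2 s.
2. the rake's bar bears on the side walls at the lower part of the sloping leaf (contact force between rake and tray above 0.5 N and x of rake in the frame of bed between 0.006 and 0.045 m), for 0.2 s.
3. the rake's bar bears on the side walls at the last groove of the leaf (contact force between rake and tray above 0.5 N and x of rake in the frame of bed between 0.068 and 0.098 m), for 0.2 s.
At the end, for the whole second after the job is handed in: All four crystals lie in grooves of the leaf (each in its own groove, below the ridge tops, more than 13 mm from one another, within 0.1 rad of the groove direction), at rest; the rake stands upright (within 0.08 rad) and released in its stand, within 10 mm of its middle and fully down (3 mm) (x of crystal1 in the frame of bed between 0.009 and 0.082 m and z of each of crystal1, crystal2, crystal3, crystal4 in the frame of bed below 0.003 m and angle between the x axis of each of crystal1, crystal2, crystal3, crystal4 and the y axis of tray, either way round below 0.1 rad and x of crystal2 in the frame of bed between 0.009 and 0.082 m and x of crystal3 in the frame of bed between 0.009 and 0.082 m and x of crystal4 in the frame of bed between 0.009 and 0.082 m and distance between each of crystal2, crystal3, crystal4 and crystal1 above 0.013 m and distance between each of crystal3, crystal4 and crystal2 above 0.013 m and distance between crystal4 and crystal3 above 0.013 m and horizontal distance between rake and stand below 0.01 m and z of rake in the frame of stand below 0.027 m and angle between rake's own z axis and vertical below 0.08 rad and contact force between the fingers and rake below 0.1 N and linear speed of each of rake, crystal1, crystal2, crystal3, crystal4 below 0.01 m/s); the robot touches nothing.
It fails at once if the rake pressed harder than 18 N on the leaf (contact force between rake and tray above 18 N and x of rake in the frame of bed above 0 m).
It fails at once if the rake struck or pressed the tray harder than 35 N (contact force between rake and tray above 35 N).
It fails at once if a crystal pressed harder than 15 N by the rake (contact force between rake and crystal1 above 15 N or contact force between rake and crystal2 above 15 N or contact force between rake and crystal3 above 15 N or contact force between rake and crystal4 above 15 N).
It fails at once if the gripper touched a crystal (contact force between any of the arm, the fingers and crystal1 above 0.3 N or contact force between any of the arm, the fingers and crystal2 above 0.3 N or contact force between any of the arm, the fingers and crystal3 above 0.3 N or contact force between any of the arm, the fingers and crystal4 above 0.3 N).
It fails at once if a bystander moved more than 15 mm (distance of any of glasses_case, loupe, pen from where it was at the start of the episode above 0.015 m).
It also fails if it takes over 72 s, if anything falls off the work surface, if the arm or the gripper's body presses on something with over 40 N, if the wrist force passes 120 N, or if a joint passes its speed limit or range.

## Robot

A 6-joint arm with a two-finger parallel gripper is mounted at the origin on the work surface. World frame = base frame: x ahead of the robot, y to its left, z up, the work surface at z = 0. Lengths are in mm, angles in rad, forces in N, time in s.
With the tool pointing down it reaches from about 325 to 900 mm from the base axis. Payload 3.5 kg.
Tool frame: the origin (TCP) lies at the very end of the fingers, on their centre line; the grasp point (between the pads) lies 19 mm behind it; z points along the fingers, y is the direction in which the jaws open and shut (so a half turn about z gives the same grasp; the last joint's range is limited). The gripper opens to 85 mm and grips with 20 to 120 N. Pads are 22 mm wide; open, the fingers measure 114 mm over their backs; the gripper's body (76 mm by 85 mm) begins 54 mm behind the grasp point. The pads swing forward as they close: fully open they stand 13 mm farther back than shut.
Start: joints at [-1.222, 0.276, -0.026, 1.268, 0, 1.467], TCP at [272.854, -562.292, 231.313] pointing down, gripper open.
Joint ranges: [-3.12, 3.12], [-0.85, 1.88], [-1.08, 1.24], [-1.95, 2.15], [-1.57, 1.53], [-3.14, 3.14]. Speed limits (rad/s): [2.57, 2.57, 3.14, 3.14, 3.14, 3.14].

## Interface

Orientations are given as [roll, pitch, yaw] about the fixed x, y, z axes, in that order (R = Rz(yaw) Ry(pitch) Rx(roll)).
In Python, from bench import * gives the robot as it stands. The module is installed in compiled form; this text tells all that it offers.
- The arm moves only by the tool arm_command, never from a script. Its argument "plan" is a list of rows, each a list of 3 entries, a list of its own where there are three numbers: the opening, from 0 (shut) to 1 (fully open), then the shift along the tool's x, y, z in m, then the turn about the tool's z in rad. A call has 1 to 10 rows; each row shifts and turns the commanded pose from where the row before left it, along the tool's axes as they then stand; what a row does not reach is not made up. A row lasts 1/10 s, in which the tool goes at most 50 mm and 8.59 degrees, less where a joint would pass 70% of its speed; a pose out of reach is approached as far as the arm can. A call is refused whole if a number of a shift passes 0.05 or a number of a turn 0.15, either way. A call with a gripper value outside its range is refused whole. The fingers move at their own pace and stop on an object; "force" is the grip in N (left out, the last holds). Time passes only in rows, so rows that do not move let the fingers close. It gives the time, the measured TCP pose, the force and the opening at its end, in the units of the state.
- get_obs(): the state, without advancing time (a new reading comes with each control period).
- snapshot(name): name is "scene" or "top" or "wrist"; returns a dict with "img" (400x640x3 uint8, red, green, blue), "range_z" (400x640 float32, mm along the optical axis (not along the pixel's ray), 0 where there is no reading), "fx", "fy", "cx", "cy" (pixels), "extrinsics" (4x4, takes a point from world to camera coordinates); the wrist camera has in their place "tool_from_camera" (4x4, takes a point from camera to tool coordinates, whose origin is the TCP and whose axes are the flange's). Camera axes: x right, y down, z forward; pixel columns grow to the right and rows downward; lengths in mm; the calibration is good to about 2 mm. A picture is of the moment at which its call begins: read the wrist's pose just before it.
- job_done(): hands the job in, once; it reports no verdict.
The state is a dict: "t": time; "joint_positions": joint angles; "dq": joint speeds; "joint_efforts": joint torques, N m; "tool_pos": TCP position; "tool_rot": TCP orientation; "force": force on the tool from outside, world axes, zero at the start; "moment": the same for the moment, N m; "gripper_width": finger opening in mm.
Only numpy, scipy, OpenCV 4.12 (cv2) and the standard library are available. Lean on these libraries where they do the work, as an engineer would, in place of code of your own. Each camera call takes 0.05 s, during which the arm holds its last target.

## Working session

There is one attempt and no reset: what is moved stays moved. The work goes in short steps, Python scripts to look and compute and a tool call to move; the robot and the scene stay as the last step left them, time stands still between calls to the robot, and variables do not carry over. Pictures are saved under pics/ and viewed, and the job is handed in when it is done.

Besides the shell and the picture viewer there is one more tool, called after "Call:" by a JSON object that holds its "method" and its "body". arm_command: Moves the arm, as the interface text tells. Its arguments: {"type":"object","properties":{"plan":{"type":"array","items":{"type":"array"}},"force":{"type":"number"}},"required":["plan"]}

```bash
mkdir -p pics
python3 - <<'E'
from bench import *
import cv2,numpy as np,pickle
o=get_obs();print(o)
for n in("scene","top","wrist"):
    s=snapshot(n);cv2.imwrite(f"pics/{n}0.png",s["img"][:,:,::-1]);pickle.dump((o,s),open(f"{n}0.pkl","wb"))
    print(n,s["fx"],s["cx"],s["cy"],s.get("extrinsics",s.get("tool_from_camera")))
E
```

```text
{'t': 0.0, 'joint_positions': array([-1.22240276e+00,  2.77149798e-01, -2.79184583e-02,  1.26800874e+00,
        1.39007721e-05,  1.46738044e+00]), 'dq': array([-8.27686608e-04, -4.95226120e-05,  1.97253494e-03, -2.85460692e-04,
        5.29750214e-04, -3.47204672e-04]), 'joint_efforts': array([-6.26123092e-04, -4.45511520e+01,  2.95201099e+01,  1.63043576e-02,
       -1.95246844e-04,  2.58193147e-07]), 'tool_pos': array([ 272.5827791 , -561.53822229,  230.13158309]), 'tool_rot': array([-3.13932560e+00, -2.49263681e-04,  4.51809164e-01]), 'force': array([ 0.4071855 , -0.01685325, -0.94783971]), 'moment': array([ 0.0244697 , -0.02687297,  0.00164792]), 'gripper_width': 85.53684151261528}
scene 430.46932297133566 323.4008946431076 201.63529859513636 [[-7.04073917e-01  7.10084662e-01 -7.72611326e-03  4.56009886e+02]
 [ 4.89406123e-01  4.77322483e-01 -7.29825249e-01 -2.57031191e+02]
 [-5.14549868e-01 -5.17632129e-01 -6.83590091e-01  1.36301054e+03]
 [ 0.00000000e+00  0.00000000e+00  0.00000000e+00  1.00000000e+00]]
top 382.5824963147456 320.50896488954766 197.60008119566038 [[-2.13471250e-02 -9.99713709e-01  1.08074335e-02 -1.29123103e+01]
 [-9.97036641e-01  2.04883647e-02 -7.41495956e-02  6.13546260e+02]
 [ 7.39069406e-02 -1.23582879e-02 -9.97188566e-01  7.88891651e+02]
 [ 0.00000000e+00  0.00000000e+00  0.00000000e+00  1.00000000e+00]]
wrist 278.0007588492846 315.69300173685957 198.68842197127324 [[-6.44473143e-04 -9.46165869e-01 -3.23681529e-01  8.41473189e+01]
 [ 9.99999488e-01 -3.57145238e-04 -9.47085796e-04 -7.88777053e-01]
 [ 7.80498939e-04 -3.23681974e-01  9.46165615e-01 -1.43248222e+02]
 [ 0.00000000e+00  0.00000000e+00  0.00000000e+00  1.00000000e+00]]
```

View pics/scene0.png

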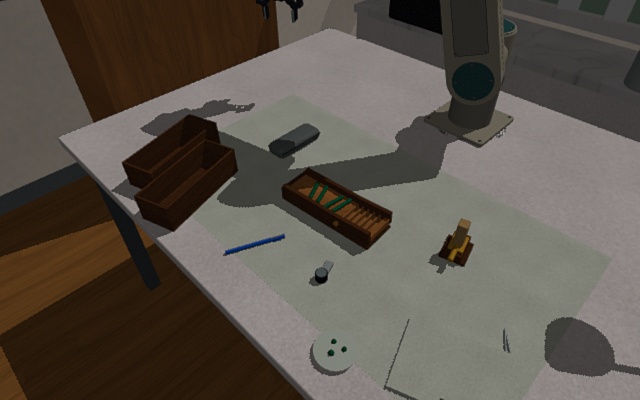

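View pics/top0.png

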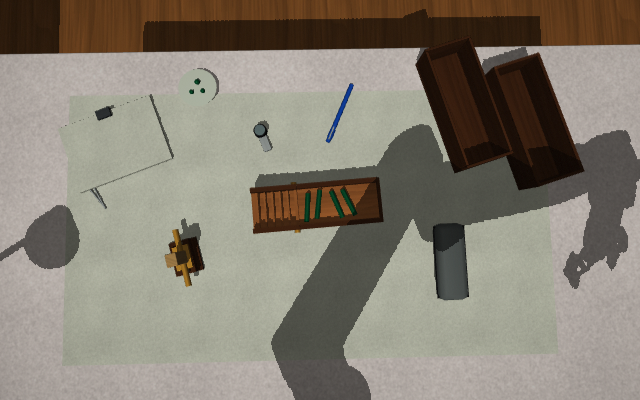

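View pics/wrist0.png

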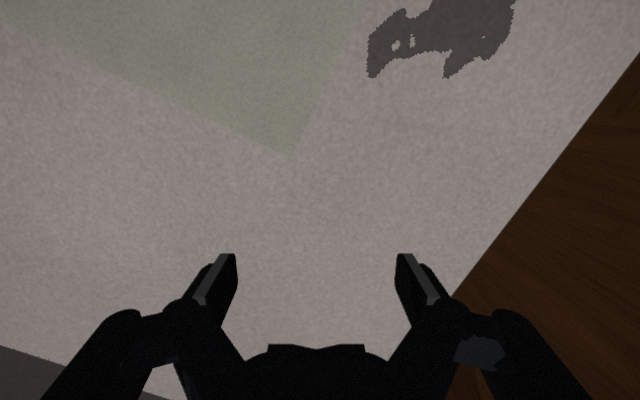

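The top view shows the tray with its leaf end at left (252,210) and its end board at right (381,200). The crystals are near x 305–350, and the rake in its stand is at (184,258). Next: coarse positions.

```bash
cat > h.py <<'E'
import numpy as np,cv2,pickle
from scipy.spatial.transform import Rotation as R
def cam2world(s,o=None):
    if "extrinsics" in s: return np.linalg.inv(s["extrinsics"])
    T=np.eye(4);T[:3,:3]=R.from_euler('xyz',o["tool_rot"]).as_matrix();T[:3,3]=o["tool_pos"]
    return T@s["tool_from_camera"]
def cloud(s,o=None):
    T=cam2world(s,o);z=s["range_z"].astype(float);v,u=np.mgrid[:400,:640]
    P=np.stack([(u-s["cx"])/s["fx"]*z,(v-s["cy"])/s["fy"]*z,z],-1)
    W=P@T[:3,:3].T+T[:3,3];W[z==0]=np.nan;return W
def ray(s,uv,h,o=None):
    T=cam2world(s,o);uv=np.atleast_2d(uv).astype(float)
    d=np.stack([(uv[:,0]-s["cx"])/s["fx"],(uv[:,1]-s["cy"])/s["fy"],np.ones(len(uv))],-1)@T[:3,:3].T
    c=T[:3,3];return c+d*((h-c[2])/d[:,2])[:,None]
def proj(s,P,o=None):
    T=np.linalg.inv(cam2world(s,o));q=np.atleast_2d(P)@T[:3,:3].T+T[:3,3]
    return np.stack([q[:,0]/q[:,2]*s["fx"]+s["cx"],q[:,1]/q[:,2]*s["fy"]+s["cy"]],-1)
E
python3 - <<'E'
from h import *
o,s=pickle.load(open("top0.pkl","rb"));W=cloud(s)
np.set_printoptions(precision=1,suppress=True)
for a,b in(((240,165),(390,245)),((155,220),(215,295))):
    w=W[a[1]:b[1],a[0]:b[0]];Z=w[...,2]
    print("table",np.nanmedian(Z), np.nanmax(Z))
    for lo,hi in((20,100),(40,55),(12,28),(60,120)):
        m=((Z>lo)&(Z<hi)).astype(np.uint8)
        p=w[m>0][:,:2].astype(np.float32)
        if len(p)>10:
            r=cv2.minAreaRect(p);print(lo,hi,len(p),r,cv2.boxPoints(r).tolist(), w[m>0][:,2].mean())
m=cv2.inRange(s["img"],(0,40,0),(70,255,90))
for px in ((252,190),(254,232),(380,178),(382,221)): print(px,ray(s,px,48))
E
```

```text
table 3.053344155216166 54.58540604689813
20 100 5619 ((596.8316650390625, -17.126785278320312), (105.30644226074219, 270.4060974121094), 3.5115225315093994) [[535.9962158203125, 114.59745025634766], [552.558349609375, -155.30096435546875], [657.6671142578125, -148.85101318359375], [641.10498046875, 121.04739379882812]] 34.201841952982946
40 55 1385 ((597.5955200195312, -16.762283325195312), (94.12995147705078, 266.7249450683594), 3.955742835998535) [[541.4425048828125, 113.03565216064453], [559.8427734375, -153.05386352539062], [653.74853515625, -146.56021118164062], [635.3482666015625, 119.529296875]] 47.62376494247507
12 28 1359 ((597.857177734375, -19.959747314453125), (73.86077880859375, 251.9498291015625), 3.9157650470733643) [[552.4102172851562, 103.19911193847656], [569.6157836914062, -148.1625518798828], [643.3041381835938, -143.1186065673828], [626.0985717773438, 108.24305725097656]] 22.714891938904067
table 0.26305509333349164 92.68426474686737
20 100 899 ((494.87286376953125, 264.47515869140625), (119.67453002929688, 38.81072235107422), 14.620147705078125) [[432.075012207
[... 475 characters left out ...]
73828125, 264.2169189453125), (96.05045318603516, 39.312171936035156), 14.620147705078125) [[443.4447021484375, 271.114501953125], [453.36749267578125, 233.07525634765625], [546.307861328125, 257.3193359375], [536.3850708007812, 295.35858154296875]] 22.579345397887966
60 120 220 ((494.92474365234375, 264.5409240722656), (25.724641799926758, 23.335391998291016), 13.985206604003906) [[479.6239318847656, 272.7543029785156], [485.2634582519531, 250.11062622070312], [510.2255554199219, 256.3275451660156], [504.5860290527344, 278.9712219238281]] 84.5656498009917
(252, 190) [[629.8 115.   48. ]]
(254, 232) [[543.8 111.6  48. ]]
(380, 178) [[ 649.4 -149.3   48. ]]
(382, 221) [[ 560.6 -150.5   48. ]]
```

Call:
{"method": "arm_command", "body": {"plan": [[1, [0.04, -0.032, 0], 0], [1, [0.04, -0.032, 0], 0], [1, [0.04, -0.032, 0], 0], [1, [0.04, -0.032, 0], 0], [1, [0.04, -0.032, 0], 0], [1, [0.04, -0.032, 0], 0], [1, [0.04, -0.032, 0], 0], [1, [0.04, -0.032, 0], 0], [1, [0.04, -0.032, 0], 0], [1, [0.04, -0.032, 0], 0]]}}

```text
t: 1.15
tool_pos: [488.0, -108.8, 231.2]
tool_rot: [3.141, -0.0, 0.452]
force: [0.2, -0.9, 0.7]
gripper_width: 85.4
```

Call:
{"method": "arm_command", "body": {"plan": [[1, [0.036, -0.032, 0.02], 0], [1, [0.036, -0.032, 0.02], 0], [1, [0, 0, 0.02], 0.096], [1, [0, 0, 0.02], 0.096], [1, [0, 0, 0.01], 0.096], [1, [0, 0, 0], 0.096], [1, [0, 0, 0], 0], [1, [0, 0, 0], 0]]}}

```text
t: 1.95
tool_pos: [523.1, -25.5, 143.0]
tool_rot: [-3.142, -0.0, 0.07]
force: [0.2, -0.6, 0.1]
gripper_width: 85.6
```

Run:
```python
from bench import *
import cv2,numpy as np,pickle
o=get_obs();print(o["t"],o["tool_pos"],o["tool_rot"],o["force"])
s=snapshot("wrist");cv2.imwrite("pics/wrist1.png",s["img"][:,:,::-1]);pickle.dump((o,s),open("wrist1.pkl","wb"))
```

```text
1.95 [523.08302732 -25.48516325 142.97339975] [-3.14158018e+00 -1.13402991e-05  6.97857823e-02] [ 0.24563327 -0.5843165   0.09168422]
```

View pics/wrist1.png

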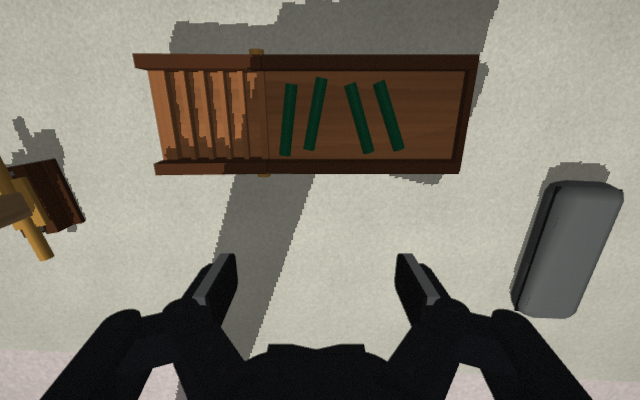

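The tray spans u 135–480, v 53–174, with the hinge at u≈257 and the crystals at u≈287–390. The leaf looks raised. Next I'll measure the slope and the tray pose from depth.

Run:
```python
from h import *
np.set_printoptions(precision=4,suppress=True)
for n in("wrist1","top0"):
    o,s=pickle.load(open(n+".pkl","rb"));W=cloud(s,o)
    P=W.reshape(-1,3)
    th=1.640;c=np.array([596.5,-5.9])
    def fr(P,c,th):
        ex=np.array([np.cos(th),np.sin(th)]);ey=np.array([-ex[1],ex[0]])
        d=P[:,:2]-c;return d@ex,d@ey
    x,y=fr(P,c,th)
    tab=P[(np.abs(x)<200)&(np.abs(y)>70)&(np.abs(y)<100)&(P[:,2]<15)][:,2];print(n,"table",np.median(tab))
    # fixed walls: fit
    k=(x>-135)&(x<20)&(np.abs(y)<60)&(P[:,2]>42)&(P[:,2]<56)
    q=P[k];r=cv2.minAreaRect(q[:,:2].astype(np.float32));print("flat walls",r,np.median(q[:,2]))
    for sg in(1,-1):
        kk=k&(y*sg>30);pp=np.polyfit(x[kk],y[kk],1);print(" wall",sg,"y mid",np.median(y[kk]),y[kk].min(),y[kk].max(),"slope",pp[0], "z",np.polyfit(x[kk],P[kk][:,2],1))
        # leaf walls
        kl=(x>32)&(x<122)&(y*sg>39)&(y*sg<45.5)&(P[:,2]>36)
        if kl.sum()>5: print(" leaf wall n",kl.sum(),np.polyfit(x[kl]-28,P[kl][:,2],1),x[kl].max())
        for a in range(-130,130,20):
            ka=(x>a)&(x<a+20)&(y*sg>39)&(y*sg<45.5)&(P[:,2]>36); print("   ",a,np.median(P[ka][:,2]).round(1),end='')
        print()
    ka=(np.abs(y)<46)&(P[:,2]>36)
    print("xrange",np.percentile(x[ka],[0,.5,99.5,100]))
```

```text
wrist1 table 1.006445873851419
flat walls ((598.8619995117188, -63.399192810058594), (94.2800521850586, 154.910888671875), 3.9366776943206787) 48.51426244789769
 wall 1 y mid 43.04922110340715 31.94024340819868 48.797823874981816 slope -1.9676844995734312e-05 z [ 0.0006 48.2169]
 leaf wall n 794 [ 0.0517 48.5275] 121.93027839853006
    -130 48.6    -110 48.6    -90 48.6    -70 48.5    -50 48.7    -30 48.7    -10 48.6    10 48.5    30 49.1    50 50.2    70 51.0    90 52.3    110 53.2
 wall -1 y mid -40.15246088269002 -45.51796240741047 -35.0318900293247 slope 0.00010938386791369372 z [ 0.0014 48.372 ]
 leaf wall n 1100 [ 0.0515 48.6028] 121.84358987281102
    -130 48.4    -110 48.6    -90 48.6    -70 48.6    -50 48.6    -30 48.7    -10 48.7    10 48.5    30 49.2    50 50.2    70 51.3    90 52.3    110 53.2
xrange [-144.6307 -143.5509  124.1411  125.5889]
top0 table -0.24534680193636405
flat walls ((600.803466796875, -63.15629577636719), (94.12979888916016, 154.33261108398438), 3.956324338912964) 47.36676313473822
 wall 1 y mid 41.82664640231418 31.67374962613884 46.741973054572 slope 2.8903097837751807e-05 z [ 0.0001 47.3654]
 leaf wall n 141 [ 0.0504 47.4235] 121.55777146173415
    -130 47.2    -110 47.3    -90 47.6    -70 47.4    -50 47.6    -30 46.6    -10 47.5    10 47.5    30 47.9    50 49.0    70 50.5    90 50.7    110 52.0
 wall -1 y mid -41.936925563876656 -47.39588759170755 -36.826193582730106 slope -3.197199371337359e-05 z [ 0.     47.3735]
 leaf wall n 139 [ 0.0545 47.0645] 121.69583647045027
    -130 47.8    -110 48.2    -90 47.2    -70 47.3    -50 47.7    -30 48.1    -10 47.6    10 47.5    30 48.0    50 48.7    70 50.1    90 50.9    110 51.7
xrange [-551.9204 -547.9015  122.1918  287.3718]
```

Call:
{"method": "arm_command", "body": {"plan": [[1, [-0.0104, -0.042, -0.003], 0], [1, [-0.0104, -0.042, -0.003], 0], [1, [-0.0104, -0.042, -0.003], 0], [1, [-0.0104, -0.042, -0.003], 0], [1, [-0.0104, -0.042, -0.003], 0], [1, [-0.0104, -0.042, -0.003], 0], [1, [-0.0104, -0.042, -0.003], -0.0925], [1, [0, 0, 0], -0.0925], [1, [0, 0, 0], 0], [1, [0, 0, 0], 0]]}}

```text
t: 3.0
tool_pos: [432.0, 191.9, 168.8]
tool_rot: [-3.09, -0.01, 0.343]
force: [-0.3, -0.6, 0.7]
gripper_width: 85.1
```

```bash
cat > look.py <<'E'
from bench import *
import cv2,numpy as np,pickle,sys
o=get_obs();print(o["t"],o["tool_pos"],o["tool_rot"],o["force"])
n=sys.argv[1];cam=sys.argv[2] if len(sys.argv)>2 else "wrist"
s=snapshot(cam);cv2.imwrite(f"pics/{n}.png",s["img"][:,:,::-1]);pickle.dump((o,s),open(n+".pkl","wb"))
E
python3 look.py wrist2
python3 - <<'E'
from h import *
np.set_printoptions(precision=2,suppress=True)
o,s=pickle.load(open("wrist2.pkl","rb"));W=cloud(s,o);P=W.reshape(-1,3);P=P[np.hypot(P[:,0]-495,P[:,1]-264)<75]
print("table",np.median(P[P[:,2]<4][:,2]))
for lo,hi in((84,96),(31,42),(21,27.5),(15,60)):
    q=P[(P[:,2]>lo)&(P[:,2]<hi)][:,:]
    if len(q)>10: print(lo,hi,len(q),cv2.minAreaRect(q[:,:2].astype(np.float32)),np.median(q[:,2]))
E
```

```text
3.0 [432.04645923 191.87513015 168.77814623] [-3.09012622 -0.00966081  0.34258307] [-0.30267356 -0.64842267  0.70882883]
table 1.0838254091398767
84 96 1021 ((492.719482421875, 266.58587646484375), (25.990421295166016, 22.509714126586914), 13.996251106262207) 90.52477696529863
31 42 1457 ((493.026611328125, 266.168212890625), (120.34190368652344, 32.84942626953125), 14.429218292236328) 35.4107229666169
21 27.5 732 ((492.8521728515625, 266.67083740234375), (72.08078002929688, 38.36219024658203), 14.204984664916992) 24.602780836788043
15 60 2856 ((492.88983154296875, 266.68035888671875), (120.35977172851562, 38.36219024658203), 14.204985618591309) 31.49030209001066
```

View pics/wrist2.png

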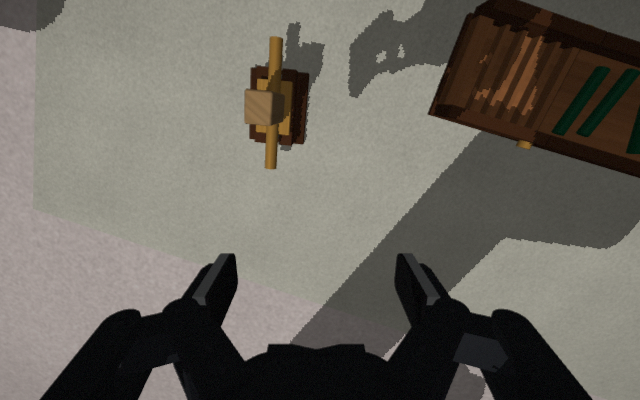

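Run:
```python
from bench import *
o=get_obs();print(o["t"],o["tool_pos"],o["tool_rot"],o["joint_positions"],o["dq"])
```

```text
3.05 [432.08273266 191.60388005 168.60533759] [-3.09006199 -0.00931133  0.342114  ] [ 0.2479853   0.0435793  -0.44153084  1.0812637   0.05217752  3.04733939] [-0.00992179  0.00486576 -0.00288587  0.00048583  0.00117801 -0.0048549 ]
```

Call:
{"method": "arm_command", "body": {"plan": [[1, [0, 0, 0], 0], [1, [0, 0, 0], 0]]}}

```text
t: 3.25
tool_pos: [432.0, 191.4, 168.3]
tool_rot: [-3.09, -0.009, 0.342]
force: [0.0, -0.2, 0.2]
gripper_width: 85.4
```

Run:
```python
from bench import *
o=get_obs();print(o["t"],o["tool_pos"],o["tool_rot"],o["joint_positions"],o["dq"])
```

```text
3.25 [432.01447667 191.39541918 168.34189333] [-3.08985433 -0.00872686  0.34222191] [ 0.24749118  0.04397584 -0.44171415  1.08131685  0.05233161  3.04673529] [ 0.0004391   0.00194547 -0.00073172 -0.00026363 -0.00086925 -0.00279008]
```

Call:
{"method": "arm_command", "body": {"plan": [[1, [0, 0, 0], -0.15], [1, [0, 0, 0], -0.15], [1, [0, 0, 0], -0.15], [1, [0, 0, 0], -0.15], [1, [0, 0, 0], 0], [1, [0, 0, 0], 0]]}}

```text
t: 3.85
tool_pos: [431.8, 191.7, 168.3]
tool_rot: [-3.104, -0.036, 0.94]
force: [0.1, 0.6, -0.1]
gripper_width: 85.6
```

Run:
```python
from bench import *
o=get_obs();print(o["t"],o["tool_pos"],o["tool_rot"],o["joint_positions"],o["dq"])
```

```text
3.85 [431.84096175 191.70126807 168.34069567] [-3.10365183 -0.03631131  0.93958351] [ 0.2481917   0.04392723 -0.44176958  1.0813335   0.05237571  2.44961049] [ 0.00118208  0.00015046 -0.00056531 -0.00045536  0.00046425 -0.00850948]
```

Call:
{"method": "arm_command", "body": {"plan": [[1, [0, 0, 0], -0.15], [1, [0, 0, 0], -0.15], [1, [0, 0, 0], -0.15], [1, [0, 0, 0], -0.15], [1, [0, 0, 0], -0.15], [1, [0, 0, 0], -0.15], [1, [0, 0, 0], -0.15], [1, [0, 0, 0], -0.15], [1, [0, 0, 0], -0.15], [1, [0, 0, 0], -0.15]]}}

```text
t: 4.85
tool_pos: [431.8, 191.9, 168.4]
tool_rot: [3.108, -0.04, 2.448]
force: [0.1, 0.2, 0.4]
gripper_width: 85.4
```

Call:
{"method": "arm_command", "body": {"plan": [[1, [0, 0, 0], -0.15], [1, [0, 0, 0], -0.15], [1, [0, 0, 0], -0.15], [1, [0, 0, 0], -0.15], [1, [0, 0, 0], -0.1], [1, [0, 0, 0], 0], [1, [0, 0, 0], 0]]}}

```text
t: 5.55
tool_pos: [431.8, 191.9, 168.4]
tool_rot: [3.09, -0.009, 3.141]
force: [-0.7, 0.1, 0.5]
gripper_width: 85.6
```

```bash
cat > st.py <<'E'
from bench import *
from scipy.spatial.transform import Rotation as R
import numpy as np
np.set_printoptions(precision=3,suppress=True)
o=get_obs();print(o["t"],o["tool_pos"],o["tool_rot"],o["joint_positions"],"F",o["force"],"w",o["gripper_width"])
print("axes(cols)\n",R.from_euler('xyz',o["tool_rot"]).as_matrix())
E
python3 st.py
```

```text
5.55 [431.752 191.896 168.396] [ 3.09  -0.009  3.141] [ 0.249  0.044 -0.442  1.081  0.052  0.25 ] F [-0.739  0.077  0.529] w 85.59321861831889
axes(cols)
 [[-1.     0.001 -0.009]
 [ 0.001  0.999  0.052]
 [ 0.009  0.052 -0.999]]
```

Call:
{"method": "arm_command", "body": {"plan": [[1, [-0.042, 0.025, 0.001], 0], [1, [-0.042, 0.025, 0.001], 0], [1, [-0.042, 0.025, 0.001], -0.12], [1, [0, 0, 0], -0.13], [1, [0, 0, 0], 0], [1, [0, 0, 0], 0]]}}

```text
t: 6.15
tool_pos: [556.8, 267.1, 167.7]
tool_rot: [3.089, 0.002, -2.893]
force: [-1.2, 0.4, -0.0]
gripper_width: 85.1
```

```bash
python3 look.py wrist3; python3 st.py
python3 - <<'E'
from h import *
np.set_printoptions(precision=2,suppress=True)
o,s=pickle.load(open("wrist3.pkl","rb"));W=cloud(s,o);P=W.reshape(-1,3);P=P[np.hypot(P[:,0]-495,P[:,1]-264)<75]
print("table",np.median(P[P[:,2]<4][:,2]))
for lo,hi in((84,96),(31,42),(21,27.5),(15,60)):
    q=P[(P[:,2]>lo)&(P[:,2]<hi)][:,:]
    if len(q)>10: print(lo,hi,len(q),cv2.minAreaRect(q[:,:2].astype(np.float32)),np.median(q[:,2]))
E
```

```text
6.15 [556.78384545 267.09402762 167.73173162] [ 3.08938461e+00  2.39280722e-03 -2.89322292e+00] [-1.21747933  0.43038078 -0.02026337]
6.2 [556.568 266.948 168.012] [ 3.089  0.003 -2.893] [ 0.318  0.294 -0.14   1.13   0.052  0.069] F [0.138 0.577 0.716] w 85.696349825297
axes(cols)
 [[-0.969 -0.246 -0.01 ]
 [-0.246  0.968  0.051]
 [-0.003  0.052 -0.999]]
table 0.9802424858660288
84 96 962 ((492.3467712402344, 266.1947021484375), (25.162677764892578, 22.16059112548828), 13.994522094726562) 90.45727351539867
31 42 1289 ((492.3453674316406, 266.259033203125), (119.59202575683594, 33.3790283203125), 14.748180389404297) 35.39360135059627
21 27.5 684 ((492.8156433105469, 266.36260986328125), (71.00933837890625, 38.110477447509766), 14.287991523742676) 24.554419482686995
15 60 2484 ((492.3920593261719, 266.24072265625), (119.58859252929688, 38.137699127197266), 14.287991523742676) 31.415177112913483
```

View pics/wrist3.png

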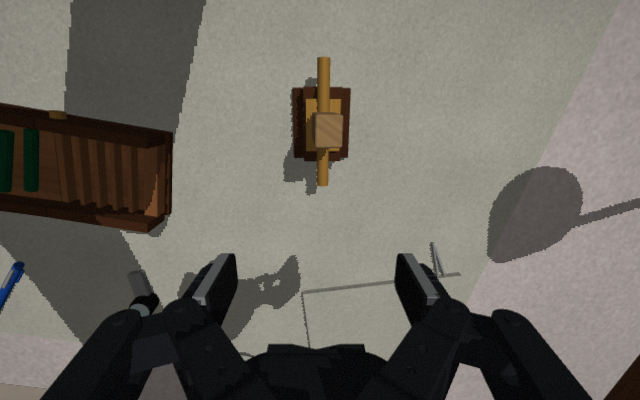

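Call:
{"method": "arm_command", "body": {"plan": [[1, [0.031, 0.0081, 0.0004], 0], [1, [0.0311, 0.0082, 0.0003], 0], [1, [0.0001, -0.002, 0.038], 0], [1, [0.0001, -0.002, 0.038], 0], [1, [0.0001, -0.001, 0.02], 0], [1, [0, 0, 0], 0], [1, [0, 0, 0], 0]]}}

```text
t: 6.9
tool_pos: [492.9, 267.4, 72.6]
tool_rot: [3.089, 0.004, -2.891]
force: [0.4, 0.3, -0.3]
gripper_width: 85.5
```

```bash
python3 st.py
```

```text
6.9 [492.919 267.407  72.586] [ 3.089  0.004 -2.891] [ 0.355  0.288 -0.373  0.9    0.052  0.104] F [ 0.429  0.349 -0.323] w 85.51476312476284
axes(cols)
 [[-0.969 -0.248 -0.009]
 [-0.248  0.967  0.052]
 [-0.004  0.052 -0.999]]
```

Call:
{"method": "arm_command", "body": {"plan": [[1, [0.0002, -0.001, 0.0205], 0], [1, [0, 0, 0], 0], [0, [0, 0, 0], 0], [0, [0, 0, 0], 0], [0, [0, 0, 0], 0], [0, [0, 0, 0], 0], [0, [0, 0, 0], 0], [0, [0, 0, 0], 0]], "force": 35}}

```text
t: 7.7
tool_pos: [494.4, 267.2, 52.5]
tool_rot: [3.091, 0.006, -2.89]
force: [0.5, -3.4, 6.3]
gripper_width: 21.4
```

```bash
python3 st.py
```

```text
7.7 [494.386 267.207  52.46 ] [ 3.091  0.006 -2.89 ] [ 0.355  0.313 -0.39   0.857  0.049  0.103] F [ 0.5   -3.359  6.326] w 21.361975183281473
axes(cols)
 [[-0.968 -0.249 -0.007]
 [-0.249  0.967  0.05 ]
 [-0.006  0.05  -0.999]]
```

Call:
{"method": "arm_command", "body": {"plan": [[0, [0, 0.0005, -0.01], 0], [0, [-0.0001, 0.001, -0.02], 0], [0, [-0.0002, 0.0015, -0.03], 0], [0, [-0.0001, 0.001, -0.02], 0], [0, [0, 0, 0], 0], [0, [0, 0, 0], 0], [0, [0, 0, 0], 0]]}}

```text
t: 8.4
tool_pos: [491.8, 267.2, 129.8]
tool_rot: [3.089, 0.001, -2.889]
force: [-0.0, 0.1, -3.1]
gripper_width: 21.9
```

```bash
python3 st.py; python3 look.py wrist4;  python3 look.py scene4 scene
python3 - <<'E'
from bench import *
import numpy as np
F=[]
for i in range(2): F.append(get_obs()["force"])
print(np.array(F))
import pickle,cv2
o,s=pickle.load(open("scene4.pkl","rb"))
cv2.imwrite("pics/scene4c.png",cv2.resize(s["img"][150:300,350:550,::-1],None,fx=4,fy=4,interpolation=2))
E
```

```text
8.4 [491.847 267.206 129.791] [ 3.089  0.001 -2.889] [ 0.355  0.229 -0.314  1.022  0.052  0.102] F [-0.009  0.093 -3.102] w 21.86316535668222
axes(cols)
 [[-0.968 -0.25  -0.012]
 [-0.25   0.967  0.051]
 [-0.001  0.052 -0.999]]
8.4 [491.84692764 267.20598233 129.79086675] [ 3.08919797e+00  7.86844656e-04 -2.88900211e+00] [-0.00924519  0.09257115 -3.10196051]
8.45 [491.79516176 267.15589784 129.66743052] [ 3.08930851e+00  5.14084557e-04 -2.88901363e+00] [-0.68250107 -0.6557697  -1.63786397]
[[-0.62654984  0.38625839 -1.81960015]
 [-0.62654984  0.38625839 -1.81960015]]
```

View pics/wrist4.png

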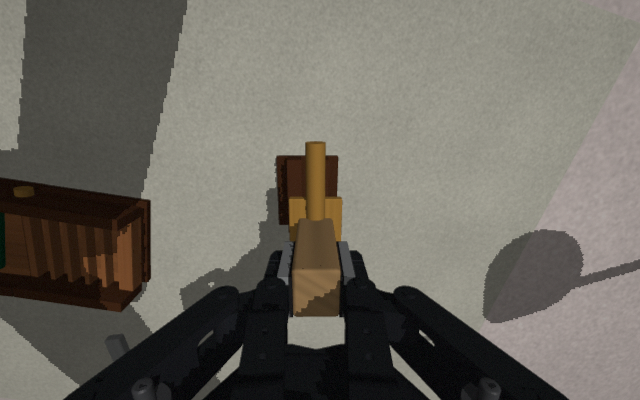

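View pics/scene4c.png

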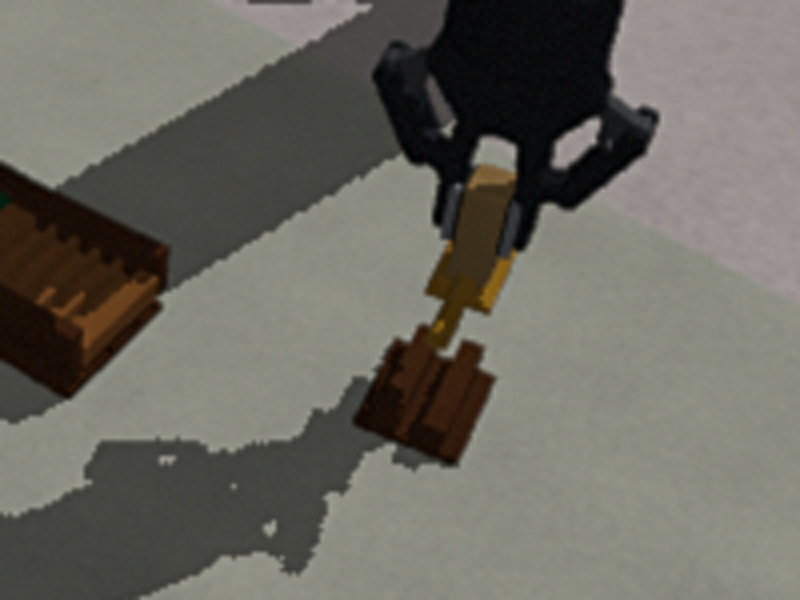

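Run:
```python
from h import *
np.set_printoptions(precision=2,suppress=True)
o,s=pickle.load(open("wrist4.pkl","rb"));W=cloud(s,o)
for v in (145,150,160,170,180,190): 
    u=np.arange(300,332);w=W[v,u];k=w[:,2]>85;print(v,u[k][[0,-1]],w[k][np.argmax(w[k][:,2])], w[k].mean(0))
print(W[125:148,312:320,2].min(1))
w=W[225:300,302:328].reshape(-1,3);k=w[:,2]>140;print("handle top",np.median(w[k],0),w[k].max(0),w[k].min(0))
for u,v in ((293,205),(338,205),(293,215),(338,215)):print("plate",W[v,u])
```

```text
145 [305 325] [432.38 253.9  115.33] [432.76 253.53 113.32]
150 [305 324] [434.62 256.2  115.81] [435.54 253.92 113.64]
160 [305 324] [440.44 256.55 115.61] [441.1  255.33 113.81]
170 [305 324] [446.74 255.19 115.76] [446.85 256.82 113.62]
180 [305 324] [451.78 259.47 115.97] [452.76 258.33 113.43]
190 [306 324] [458.29 259.99 114.85] [458.67 260.16 113.53]
[ -0.55   0.08  -0.37  -0.32  -0.13   0.11   0.55  -0.23   0.67   0.29
   0.59   0.41   0.2   -0.27  -0.64   0.3  104.5  107.61 111.56 113.6
 112.93 113.86 114.44]
handle top [479.39 263.37 167.26] [494.97 271.45 170.2 ] [475.78 256.76 140.04]
plate [473.43 249.89 106.97]
plate [466.03 277.24 109.44]
plate [480.02 251.4  107.16]
plate [472.37 278.97 109.99]
```

Run:
```python
from h import *
np.set_printoptions(precision=3,suppress=True)
o,s=pickle.load(open("wrist4.pkl","rb"));W=cloud(s,o)
L=W[200:222,291:302].reshape(-1,3);Rr=W[200:222,329:341].reshape(-1,3)
L=L[(L[:,2]>100)&(L[:,2]<114)];Rr=Rr[(Rr[:,2]>100)&(Rr[:,2]<114)]
for q in(L,Rr):print(len(q),np.median(q,0),q.min(0),q.max(0))
A=np.vstack([L,Rr]);c=np.linalg.lstsq(np.c_[A[:,:2],np.ones(len(A))],A[:,2],rcond=None)[0];print(c)
n=np.array([-.246,.969]);print("slope along rake x",c[:2]@n)
H=W[270:312,292:338].reshape(-1,3);H=H[H[:,2]>160];c=np.linalg.lstsq(np.c_[H[:,:2],np.ones(len(H))],H[:,2],rcond=None)[0];print(len(H),"handle top slope",c[:2]@n,H.mean(0))
```

```text
237 [476.08  252.422 108.077] [468.461 247.855 106.431] [484.144 256.553 113.885]
259 [470.095 276.204 109.22 ] [462.717 270.755 107.485] [477.798 281.6   113.395]
[ 0.011  0.05  90.259]
slope along rake x 0.045249988012243135
1926 handle top slope 0.05501054759830792 [488.741 264.768 168.404]
```

Call:
{"method": "arm_command", "body": {"plan": [[0, [-0.001, -0.02, -0.001], 0], [0, [-0.0011, -0.043, -0.0023], 0], [0, [-0.0011, -0.043, -0.0023], 0], [0, [-0.0011, -0.043, -0.0023], 0], [0, [-0.0011, -0.043, -0.0023], 0], [0, [-0.0011, -0.043, -0.0023], 0], [0, [-0.0011, -0.043, -0.0023], 0], [0, [-0.0011, -0.043, -0.0023], 0], [0, [-0.0011, -0.043, -0.0023], 0], [0, [-0.0011, -0.043, -0.0023], 0]]}}

```text
t: 9.5
tool_pos: [605.3, -125.8, 130.6]
tool_rot: [3.088, 0.003, -2.889]
force: [1.0, 0.1, -1.7]
gripper_width: 21.3
```

Call:
{"method": "arm_command", "body": {"plan": [[0, [0, 0, 0], 0.092], [0, [0, 0, 0], 0.092], [0, [0, 0, 0], 0], [0, [0, 0, 0], 0], [0, [0, 0, 0], 0]]}}

```text
t: 10.0
tool_pos: [605.4, -123.9, 131.4]
tool_rot: [3.089, -0.006, -3.071]
force: [0.4, 0.9, -2.9]
gripper_width: 21.9
```

```bash
python3 st.py; python3 look.py wrist5
python3 - <<'E'
from h import *
np.set_printoptions(precision=2,suppress=True)
o,s=pickle.load(open("wrist5.pkl","rb"))
Rm=R.from_euler('xyz',o["tool_rot"]).as_matrix()
rk=o["tool_pos"]+1.2*Rm[:,0]+27*Rm[:,2]
th=1.6396;c=np.array([594.9,-6.0]);ex=np.array([np.cos(th),np.sin(th)]);ey=np.array([-ex[1],ex[0]])
print("rake tray x,y,z",(rk[:2]-c)@ex,(rk[:2]-c)@ey,rk[2],"yaw err",np.arctan2(Rm[1,1],Rm[0,1])-th)
W=cloud(s,o)
for v in range(60,240,20):
    w=W[v,290:345];k=(w[:,2]>75)&(w[:,2]<130)
    if k.sum(): print(v,np.where(k)[0][[0,-1]]+290,w[k].mean(0))
E
```

```text
10.0 [ 605.418 -123.854  131.43 ] [ 3.089 -0.006 -3.071] [-0.328  0.346 -0.152  1.1    0.046 -0.399] F [ 0.353  0.923 -2.907] w 21.91515957865986
axes(cols)
 [[-0.997 -0.07  -0.01 ]
 [-0.071  0.996  0.052]
 [ 0.006  0.053 -0.999]]
10.0 [ 605.41769951 -123.85374827  131.42980843] [ 3.08894537 -0.00621904 -3.07100175] [ 0.3531675   0.92283919 -2.90716111]
rake tray x,y,z -116.87961381527343 -1.0202454331544395 104.47520243233714 yaw err 0.0014595113383402136
160 [305 324] [ 553.12 -126.26  115.4 ]
180 [306 324] [ 565.04 -125.14  115.33]
200 [290 341] [ 578.55 -123.74  112.29]
220 [290 341] [ 591.2  -122.95  114.02]
```

View pics/wrist5.png

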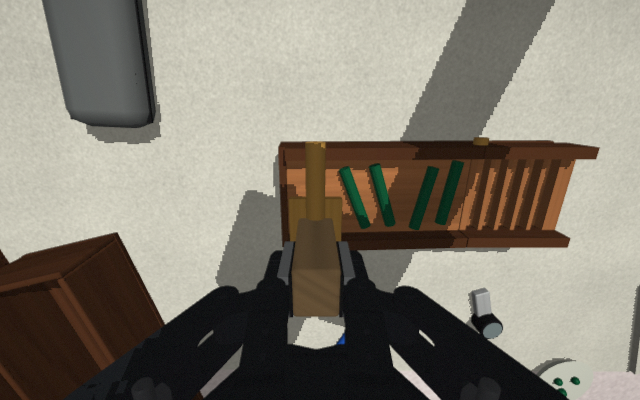

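Call:
{"method": "arm_command", "body": {"plan": [[0, [0.001, -0.0011, 0.02], 0], [0, [0, -0.001, 0.018], 0], [0, [0, -0.0005, 0.01], 0], [0, [0, 0, 0], 0], [0, [0, 0, 0], 0], [0, [0, 0, 0], 0]]}}

```text
t: 10.65
tool_pos: [605.5, -124.7, 85.0]
tool_rot: [3.09, -0.004, -3.073]
force: [1.5, -0.5, -2.3]
gripper_width: 21.4
```

```bash
cat > rk.py <<'E'
from bench import *
from h import *
np.set_printoptions(precision=2,suppress=True)
o=get_obs();Rm=R.from_euler('xyz',o["tool_rot"]).as_matrix()
rk=o["tool_pos"]+1.2*Rm[:,0]+27*Rm[:,2]
th=1.6396;c=np.array([594.9,-6.0]);ex=np.array([np.cos(th),np.sin(th)]);ey=np.array([-ex[1],ex[0]])
x=(rk[:2]-c)@ex
print("t",o["t"],"rake tray x,y,z",x,(rk[:2]-c)@ey,rk[2],"yaw err",np.arctan2(Rm[1,1],Rm[0,1])-th,"bed x",x-28,"F",o["force"],"M",o["moment"],"pitch",Rm[2,1],"tq",o["joint_efforts"][1:4])
E
python3 rk.py
```

```text
t 10.65 rake tray x,y,z -117.80512206524983 -1.0827744490910054 58.06291261317571 yaw err 5.4406536003082095e-06 bed x -145.80512206524983 F [ 1.47 -0.47 -2.28] M [-0.1   0.02  0.02] pitch 0.05142962380564942 tq [-47.31  26.31   0.23]
```

Call:
{"method": "arm_command", "body": {"plan": [[0, [0, -0.0003, 0.005], 0], [0, [0, -0.0002, 0.003], 0], [0, [0, 0, 0], 0], [0, [0, 0, 0], 0]]}}

```text
t: 11.05
tool_pos: [604.7, -124.8, 76.1]
tool_rot: [3.09, -0.005, -3.073]
force: [-0.0, 0.1, -0.6]
gripper_width: 21.8
```

Call:
{"method": "arm_command", "body": {"plan": [[0, [0, 0, 0.001], 0], [0, [0, 0, 0], 0], [0, [0, 0, 0], 0]]}}

```text
t: 11.35
tool_pos: [604.7, -124.8, 75.8]
tool_rot: [3.09, -0.005, -3.073]
force: [-2.9, 0.2, 5.0]
gripper_width: 21.6
```

Call:
{"method": "arm_command", "body": {"plan": [[0, [0, 0, 0.001], 0], [0, [0, 0, 0], 0], [0, [0, 0, 0], 0]]}}

```text
t: 11.65
tool_pos: [604.8, -124.8, 75.7]
tool_rot: [3.09, -0.005, -3.073]
force: [-4.1, -0.6, 9.8]
gripper_width: 21.5
```

Call:
{"method": "arm_command", "body": {"plan": [[0, [0, 0, -0.0013], 0], [0, [0, 0.002, 0.0001], 0], [0, [0, 0.004, 0.0002], 0], [0, [0, 0.004, 0.0002], 0], [0, [0, 0.004, 0.0002], 0], [0, [0, 0.004, 0.0002], 0], [0, [0, 0.002, 0.0001], 0]]}}

```text
t: 12.35
tool_pos: [603.9, -104.5, 75.8]
tool_rot: [3.09, -0.004, -3.073]
force: [0.1, -4.9, 5.1]
gripper_width: 21.6
```

```bash
python3 rk.py
```

```text
t 12.35 rake tray x,y,z -97.49634363178693 -0.906692555906663 48.79993333249272 yaw err -5.3799564757595064e-05 bed x -125.49634363178693 F [ 0.12 -4.88  5.06] M [-0.97 -0.43 -0.12] pitch 0.05125869025786829 tq [-42.43  21.89   1.17]
```

Call:
{"method": "arm_command", "body": {"plan": [[0, [0, 0.004, -0.0002], 0], [0, [0, 0.004, 0.0002], 0], [0, [0, 0.004, 0.0002], 0], [0, [0, 0.004, 0.0002], 0], [0, [0, 0.004, 0.0002], 0], [0, [0, 0.004, 0.0002], 0], [0, [0, 0.004, 0.0002], 0], [0, [0, 0.004, 0.0002], 0]]}}

```text
t: 13.15
tool_pos: [600.8, -72.6, 75.8]
tool_rot: [3.09, -0.006, -3.073]
force: [0.6, -5.3, 4.9]
gripper_width: 21.7
```

```bash
python3 rk.py; python3 look.py wrist6
```

```text
t 13.15 rake tray x,y,z -65.43103364129354 -0.0002479664182753185 48.887923838885854 yaw err -0.0005042934273362665 bed x -93.43103364129354 F [ 0.57 -5.27  4.89] M [-1.15 -0.38 -0.17] pitch 0.051462116618669895 tq [-41.77  22.09   1.03]
13.15 [600.84015184 -72.56995227  75.84507726] [ 3.090107   -0.00554542 -3.07300751] [ 0.57485133 -5.26524653  4.88875878]
```

View pics/wrist6.png

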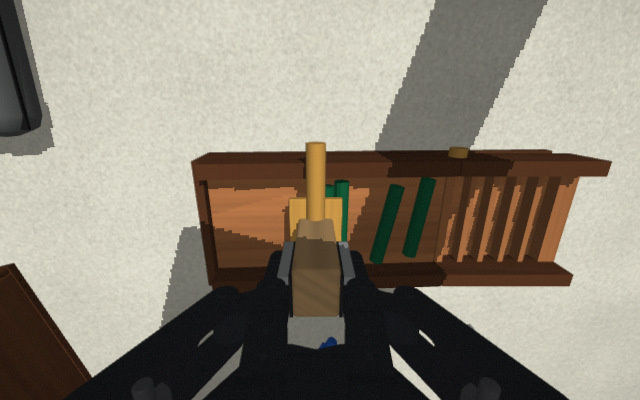

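Call:
{"method": "arm_command", "body": {"plan": [[0, [0, 0.004, -0.0003], 0], [0, [0, 0.004, 0.0002], 0], [0, [0, 0.004, 0.0002], 0], [0, [0, 0.004, 0.0002], 0], [0, [0, 0.004, 0.0002], 0], [0, [0, 0.004, 0.0002], 0], [0, [0, 0.004, 0.0002], 0], [0, [0, 0.004, 0.0002], 0]]}}

```text
t: 14.0
tool_pos: [598.3, -40.1, 76.0]
tool_rot: [3.089, -0.006, -3.073]
force: [0.2, -2.8, 1.8]
gripper_width: 21.6
```

Call:
{"method": "arm_command", "body": {"plan": [[0, [0, 0.003, 0.0002], 0], [0, [0, 0.003, 0.0001], 0], [0, [0, 0.003, 0.0002], 0], [0, [0, 0.003, 0.0001], 0], [0, [0, 0.003, 0.0002], 0]]}}

```text
t: 14.5
tool_pos: [597.3, -25.3, 76.0]
tool_rot: [3.089, -0.006, -3.073]
force: [0.2, -3.0, 0.7]
gripper_width: 21.3
```

```bash
python3 rk.py; python3 look.py wrist7
```

```text
t 14.5 rake tray x,y,z -18.018267312435775 0.26127023425426876 49.05632713331748 yaw err -0.0003327008001843268 bed x -46.018267312435775 F [ 0.25 -3.01  0.73] M [-0.52 -0.15 -0.06] pitch 0.05259780513435733 tq [-43.86  24.5    0.46]
14.5 [597.33582253 -25.31669534  76.01118638] [ 3.0889696  -0.00605878 -3.07280256] [ 0.24723404 -3.00662818  0.72971806]
```

View pics/wrist7.png

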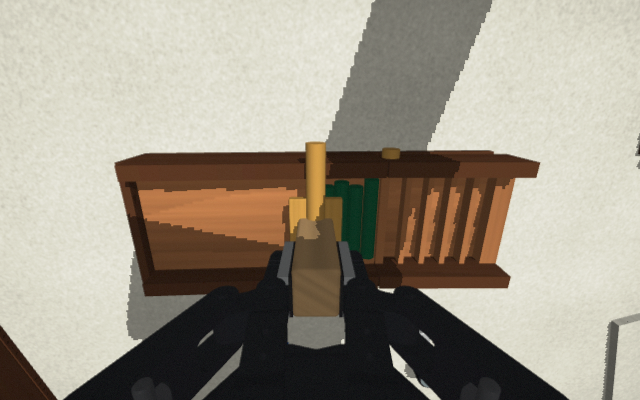

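Call:
{"method": "arm_command", "body": {"plan": [[0, [0, 0.0025, 0.0002], 0], [0, [0, 0.0025, 0.0002], 0], [0, [0, 0.0025, 0.0001], 0], [0, [0, 0.0025, 0.0002], 0], [0, [0, 0.0025, 0.0001], 0], [0, [0, 0.0025, 0.0001], 0], [0, [0, 0.0025, 0.0002], 0], [0, [0, 0.0025, 0.0001], 0]]}}

```text
t: 15.35
tool_pos: [596.2, -5.4, 76.0]
tool_rot: [3.089, -0.006, -3.073]
force: [0.3, -1.0, 0.7]
gripper_width: 21.4
```

Call:
{"method": "arm_command", "body": {"plan": [[0, [0, 0.0025, 0.0001], 0], [0, [0, 0.0025, 0.0002], 0], [0, [0, 0.0025, 0.0001], 0], [0, [0, 0.0025, 0.0001], 0], [0, [0, 0.0025, 0.0002], 0], [0, [0, 0.0025, 0.0001], 0], [0, [0, 0.0025, 0.0001], 0], [0, [0, 0.0025, 0.0001], 0]]}}

```text
t: 16.15
tool_pos: [594.8, 14.5, 76.1]
tool_rot: [3.089, -0.006, -3.073]
force: [-0.0, -1.2, -0.9]
gripper_width: 21.6
```

```bash
python3 rk.py; python3 look.py wrist8
```

```text
t 16.15 rake tray x,y,z 21.906761273846183 0.04181356401370004 49.11711058343687 yaw err -0.00032524854316595686 bed x -6.0932387261538175 F [-0.03 -1.22 -0.91] M [-0.35 -0.13  0.01] pitch 0.05240981627041674 tq [-44.36  25.19   0.29]
16.15 [594.79854849  14.53324246  76.0727934 ] [ 3.08915798 -0.00564891 -3.07281776] [-0.02812938 -1.22081159 -0.90770026]
```

View pics/wrist8.png

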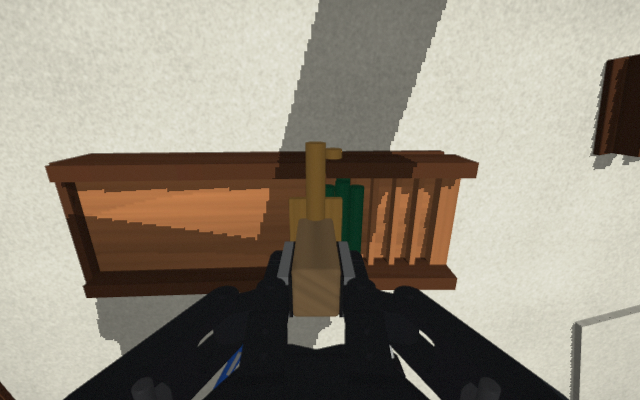

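Call:
{"method": "arm_command", "body": {"plan": [[0, [0, 0.002, 0.0003], 0], [0, [0, 0.002, 0.0003], 0], [0, [0, 0.002, 0.0003], 0], [0, [0, 0.002, 0], 0], [0, [0, 0.002, 0], 0], [0, [0, 0.002, 0], 0]]}}

```text
t: 16.8
tool_pos: [594.5, 26.2, 76.2]
tool_rot: [3.09, -0.005, -3.073]
force: [1.3, -2.6, 2.3]
gripper_width: 21.3
```

```bash
python3 rk.py
```

```text
t 16.8 rake tray x,y,z 33.54614254669773 -0.48311990394771376 49.19352777305561 yaw err -0.000530139734328916 bed x 5.54614254669773 F [ 1.3  -2.62  2.29] M [-0.68 -0.23 -0.12] pitch 0.05176151800681552 tq [-42.83  23.95   0.51]
```

Contact is about 4.5 N, which is good. I'll continue up the leaf.

Call:
{"method": "arm_command", "body": {"plan": [[0, [0, 0.002, 0], 0], [0, [0, 0.002, 0], 0], [0, [0, 0.002, 0], 0], [0, [0, 0.002, 0], 0], [0, [0, 0.002, 0], 0], [0, [0, 0.002, 0], 0]]}}

```text
t: 17.4
tool_pos: [593.5, 38.2, 76.7]
tool_rot: [3.09, -0.005, -3.073]
force: [1.3, -3.1, 4.3]
gripper_width: 21.3
```

Call:
{"method": "arm_command", "body": {"plan": [[0, [0, 0.002, 0], 0], [0, [0, 0.002, 0], 0], [0, [0, 0.002, 0], 0], [0, [0, 0.002, 0], 0], [0, [0, 0.002, 0], 0]]}}

```text
t: 17.9
tool_pos: [592.8, 48.2, 77.2]
tool_rot: [3.09, -0.005, -3.073]
force: [0.2, -5.5, 4.5]
gripper_width: 21.5
```

```bash
python3 rk.py; python3 look.py wrist9
```

```text
t 17.9 rake tray x,y,z 55.59662557310283 -0.2654207954153051 50.251514868505126 yaw err -0.00046381203274026284 bed x 27.596625573102827 F [ 0.21 -5.53  4.46] M [-1.07 -0.34 -0.2 ] pitch 0.05181903182703143 tq [-41.16  22.8    0.63]
17.9 [592.77237935  48.17914354  77.20879052] [ 3.08974973 -0.00508358 -3.07298901] [ 0.2050867  -5.52793913  4.46421003]
```

View pics/wrist9.png

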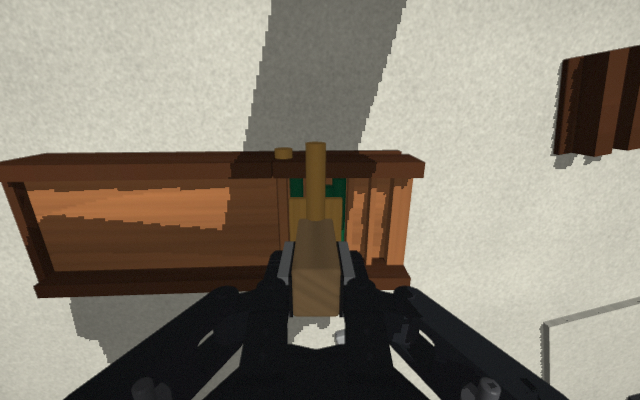

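Call:
{"method": "arm_command", "body": {"plan": [[0, [0, 0.002, -0.0003], 0], [0, [0, 0.002, 0], 0], [0, [0, 0.002, 0], 0], [0, [0, 0.002, 0], 0], [0, [0, 0.002, 0], 0], [0, [0, 0.002, 0], 0], [0, [0, 0.002, 0], 0], [0, [0, 0.002, 0], 0], [0, [0, 0.002, 0], 0]]}}

```text
t: 18.85
tool_pos: [591.2, 66.3, 78.2]
tool_rot: [3.089, -0.006, -3.073]
force: [0.9, -3.9, 3.4]
gripper_width: 22.0
```

```bash
python3 rk.py; python3 look.py wrist10
```

```text
t 18.85 rake tray x,y,z 73.75845005612173 0.0659134102964735 51.25160975430201 yaw err -0.0003457819886154567 bed x 45.75845005612173 F [ 0.94 -3.87  3.43] M [-0.93 -0.34 -0.12] pitch 0.05223884685742599 tq [-41.72  23.47   0.44]
18.85 [591.21138307  66.26530758  78.20743433] [ 3.08932916 -0.00572287 -3.07283539] [ 0.93861992 -3.87181468  3.42549723]
```

View pics/wrist10.png

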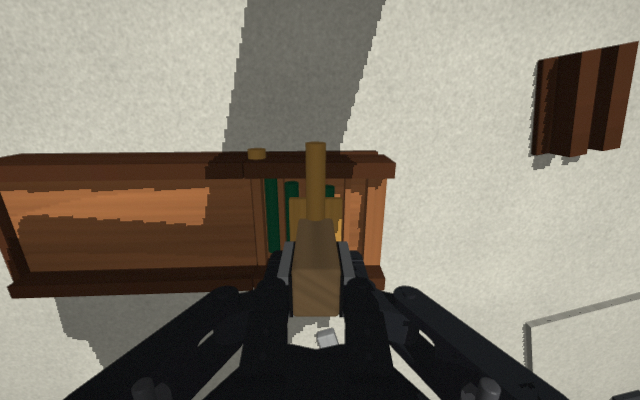

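Call:
{"method": "arm_command", "body": {"plan": [[0, [0, 0.002, 0], 0], [0, [0, 0.002, 0], 0], [0, [0, 0.002, 0], 0], [0, [0, 0.002, 0], 0], [0, [0, 0.002, 0], 0], [0, [0, 0.002, 0], 0], [0, [0, 0.002, 0], 0], [0, [0, 0.002, 0], 0]]}}

```text
t: 19.7
tool_pos: [590.1, 82.2, 79.0]
tool_rot: [3.089, -0.006, -3.073]
force: [-0.1, -3.9, 2.6]
gripper_width: 21.5
```

```bash
python3 rk.py; python3 look.py wrist11
```

```text
t 19.7 rake tray x,y,z 89.77149165061509 0.060595004302697535 52.07922046427757 yaw err -0.00028539205377775545 bed x 61.77149165061509 F [-0.1  -3.88  2.64] M [-0.85 -0.3  -0.14] pitch 0.05227886261976015 tq [-42.08  23.83   0.35]
19.7 [590.11577851  82.23982459  79.03499739] [ 3.08928909 -0.0057163  -3.07277512] [-0.10129723 -3.87612173  2.63621439]
```

View pics/wrist11.png

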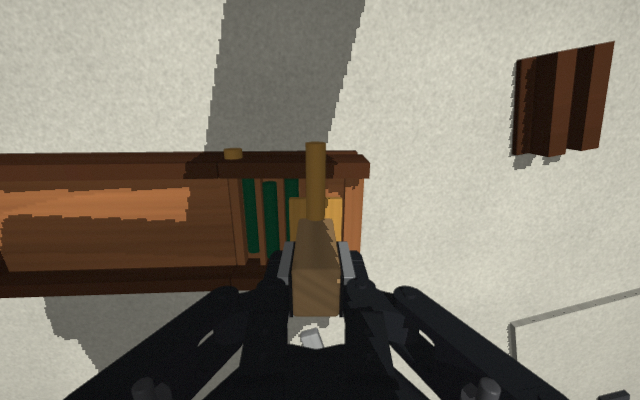

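Call:
{"method": "arm_command", "body": {"plan": [[0, [0, 0.002, 0], 0], [0, [0, 0.002, 0], 0], [0, [0, 0.002, 0], 0], [0, [0, 0.002, 0], 0], [0, [0, 0.002, 0], 0], [0, [0, 0.002, 0], 0], [0, [0, 0.002, 0], 0], [0, [0, 0.002, 0], 0], [0, [0, 0.002, 0], 0]]}}

```text
t: 20.65
tool_pos: [588.9, 100.2, 80.0]
tool_rot: [3.089, -0.006, -3.073]
force: [-0.4, -2.2, 2.4]
gripper_width: 21.5
```

```bash
python3 rk.py; python3 look.py wrist12
```

```text
t 20.65 rake tray x,y,z 107.7292967332206 -0.004109201764270538 53.0401094463748 yaw err -0.00035699075319617357 bed x 79.7292967332206 F [-0.39 -2.16  2.39] M [-0.84 -0.22 -0.17] pitch 0.05228253322832169 tq [-42.45  24.2    0.24]
20.65 [588.94316576 100.15920953  79.99600607] [ 3.08928544 -0.00562402 -3.07285153] [-0.39067999 -2.16365091  2.39031582]
```

View pics/wrist12.png

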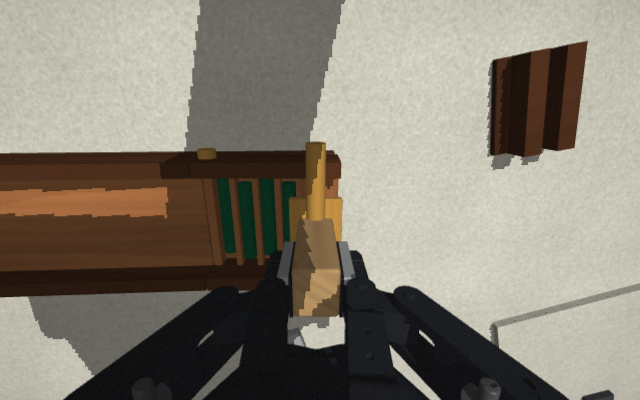

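Call:
{"method": "arm_command", "body": {"plan": [[0, [0, 0, 0], 0], [0, [0, 0, 0], 0], [0, [0, 0.0005, -0.01], 0], [0, [0, 0.001, -0.02], 0], [0, [0, 0.001, -0.02], 0], [0, [0, 0, 0], 0]]}}

```text
t: 21.3
tool_pos: [591.0, 100.6, 132.7]
tool_rot: [3.088, -0.001, -3.072]
force: [0.4, 0.1, -1.9]
gripper_width: 21.4
```

```bash
cat > tgt.py <<'E'
from bench import *
from h import *
import sys
np.set_printoptions(precision=2,suppress=True)
o=get_obs();Rm=R.from_euler('xyz',o["tool_rot"]).as_matrix()
rk=o["tool_pos"]+1.2*Rm[:,0]+27*Rm[:,2]
tg=np.array([492.6,266.4,float(sys.argv[1])])
print(o["t"],"rake",rk,"tool-frame shift mm",Rm.T@(tg-rk),"turn",np.arctan2(Rm[1,1],Rm[0,1])-(np.pi/2+.2496),"F",o["force"],o["gripper_width"],"pitch",Rm[2,1])
E
python3 tgt.py 100; python3 look.py wrist13
```

```text
21.3 rake [589.63 101.92 105.72] tool-frame shift mm [ 85.4  170.25  14.93] turn -0.18034076204175364 F [ 0.37  0.08 -1.9 ] 21.433809838924542 pitch 0.05340667661661125
21.3 [590.95663791 100.56628482 132.67986192] [ 3.08816052e+00 -1.16793014e-03 -3.07227095e+00] [ 0.3744954   0.07707683 -1.89955386]
```

View pics/wrist13.png

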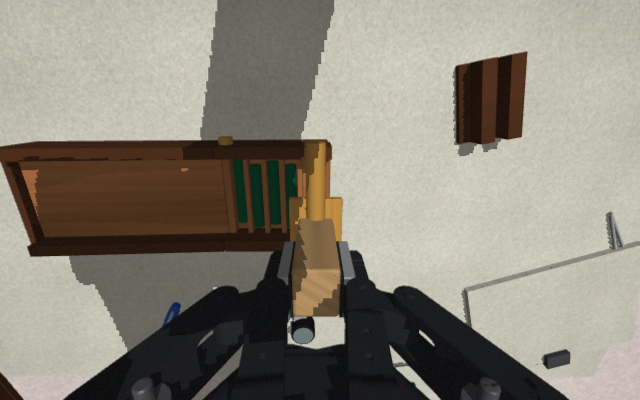

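Call:
{"method": "arm_command", "body": {"plan": [[0, [0.017, 0.034, 0.003], 0], [0, [0.017, 0.034, 0.003], 0], [0, [0.017, 0.034, 0.003], 0], [0, [0.017, 0.034, 0.003], 0], [0, [0.017, 0.034, 0.003], -0.09], [0, [0, 0, 0], -0.09], [0, [0, 0, 0], 0], [0, [0, 0, 0], 0], [0, [0, 0, 0], 0]]}}

```text
t: 22.25
tool_pos: [492.7, 263.5, 123.8]
tool_rot: [3.089, 0.003, -2.895]
force: [-0.3, -0.4, -1.3]
gripper_width: 21.6
```

```bash
python3 tgt.py 60; python3 look.py wrist14;python3 - <<'E'
from h import *
np.set_printoptions(precision=3,suppress=True)
o,s=pickle.load(open("wrist14.pkl","rb"));W=cloud(s,o)
L=W[200:222,291:302].reshape(-1,3);Rr=W[200:222,329:341].reshape(-1,3)
L=L[(L[:,2]>95)&(L[:,2]<115)];Rr=Rr[(Rr[:,2]>95)&(Rr[:,2]<115)]
for q in(L,Rr):print(len(q),np.median(q,0))
A=np.vstack([L,Rr]);c=np.linalg.lstsq(np.c_[A[:,:2],np.ones(len(A))],A[:,2],rcond=None)[0]
print("slope along rake x",c[:2]@np.array([-.246,.969]))
for v in (145,150,160,170,180,190): 
    u=np.arange(300,332);w=W[v,u];k=w[:,2]>85;print(v,u[k][[0,-1]],w[k].mean(0))
P=W.reshape(-1,3);P=P[(np.hypot(P[:,0]-495,P[:,1]-264)<75)&(P[:,2]>3)&(P[:,2]<30)]
print("stand",len(P),cv2.minAreaRect(P[:,:2].astype(np.float32)))
E
```

```text
22.25 rake [491.3  264.62  96.88] tool-frame shift mm [-1.59 -0.52 36.91] turn -0.0032505302659757707 F [-0.34 -0.41 -1.27] 21.57076652270496 pitch 0.05227898903571492
22.25 [492.73395834 263.52677639 123.84717032] [ 3.08928961e+00  2.85681136e-03 -2.89539274e+00] [-0.34477512 -0.41384059 -1.27119819]
242 [477.062 249.    102.053]
262 [471.13  272.501 103.202]
slope along rake x 0.04708633712403921
145 [305 325] [433.588 250.224 107.303]
150 [305 325] [436.376 250.93  107.076]
160 [306 325] [441.836 252.582 107.551]
170 [306 325] [447.65  254.06  107.176]
180 [306 324] [453.555 255.209 107.381]
190 [306 324] [459.512 256.698 107.602]
stand 1953 ((485.4661560058594, 253.78070068359375), (89.68048858642578, 132.23406982421875), 15.286270141601562)
```

View pics/wrist14.png

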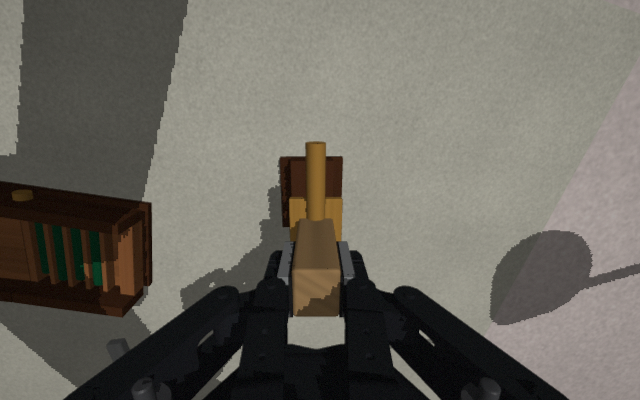

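Call:
{"method": "arm_command", "body": {"plan": [[0, [-0.0008, -0.0003, 0.018], -0.003], [0, [-0.0008, -0.0003, 0.018], 0], [0, [0, 0, 0], 0], [0, [0, 0, 0], 0]]}}

```text
t: 22.7
tool_pos: [494.0, 265.3, 88.3]
tool_rot: [3.089, 0.003, -2.891]
force: [-0.1, 0.6, -2.1]
gripper_width: 21.4
```

```bash
python3 tgt.py 45
```

```text
22.7 rake [492.61 266.38  61.33] tool-frame shift mm [ 0.06 -0.83 16.31] turn 0.0007391551233193461 F [-0.08  0.61 -2.09] 21.44159795287639 pitch 0.052324663088953366
```

Call:
{"method": "arm_command", "body": {"plan": [[0, [0, -0.0006, 0.01], 0], [0, [0, -0.0004, 0.006], 0], [0, [0, 0, 0], 0], [0, [0, 0, 0], 0]]}}

```text
t: 23.1
tool_pos: [494.1, 265.7, 72.3]
tool_rot: [3.089, 0.004, -2.89]
force: [0.7, -0.5, -1.5]
gripper_width: 21.4
```

```bash
python3 tgt.py 36
```

```text
23.1 rake [492.67 266.74  45.38] tool-frame shift mm [ 0.18 -0.81  9.35] turn 0.002020790442758713 F [ 0.66 -0.51 -1.52] 21.413844299124595 pitch 0.052297133239666324
```

Call:
{"method": "arm_command", "body": {"plan": [[0, [0, -0.0002, 0.004], 0], [0, [0, -0.0003, 0.005], 0], [0, [0, 0, 0], 0], [0, [0, 0, 0], 0]]}}

```text
t: 23.5
tool_pos: [494.0, 265.6, 63.1]
tool_rot: [3.089, 0.003, -2.89]
force: [-0.1, 0.5, -2.1]
gripper_width: 21.7
```

```bash
python3 tgt.py 28
```

```text
23.5 rake [492.59 266.74  36.17] tool-frame shift mm [ 0.1  -0.76  8.14] turn 0.0021559596793134794 F [-0.08  0.53 -2.08] 21.669629629676187 pitch 0.052255073072861036
```

Call:
{"method": "arm_command", "body": {"plan": [[0, [0, -0.0004, 0.004], 0], [0, [0, -0.0003, 0.004], 0], [0, [0, 0, 0], 0], [0, [0, 0, 0], 0]]}}

```text
t: 23.9
tool_pos: [494.1, 265.3, 55.1]
tool_rot: [3.089, 0.004, -2.89]
force: [-0.4, 0.9, -2.2]
gripper_width: 21.6
```

Call:
{"method": "arm_command", "body": {"plan": [[0, [0, 0, 0.0015], 0], [0, [0, 0, 0], 0], [0, [0, 0, 0], 0]]}}

```text
t: 24.2
tool_pos: [494.4, 265.5, 53.9]
tool_rot: [3.089, 0.004, -2.89]
force: [0.8, 0.2, -1.3]
gripper_width: 21.7
```

```bash
python3 tgt.py 25; python3 look.py wrist15
```

```text
24.2 rake [492.98 266.62  26.98] tool-frame shift mm [ 0.43 -0.22  1.97] turn 0.0021105261639244866 F [ 0.79  0.17 -1.35] 21.66622571130341 pitch 0.05232857019176472
24.2 [494.38621685 265.51966509  53.94661184] [ 3.08923972  0.00416149 -2.89010019] [ 0.79455361  0.17123946 -1.34566293]
```

View pics/wrist15.png

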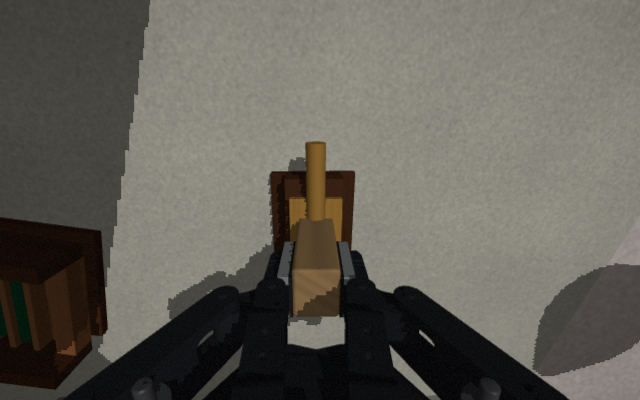

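Call:
{"method": "arm_command", "body": {"plan": [[0, [0, 0, 0.001], 0], [0, [0, 0, 0], 0], [0, [0, 0, 0], 0]]}}

```text
t: 24.55
tool_pos: [494.3, 265.6, 52.9]
tool_rot: [3.089, 0.004, -2.89]
force: [0.6, -0.7, -1.5]
gripper_width: 21.6
```

Call:
{"method": "arm_command", "body": {"plan": [[0, [0, 0, 0.001], 0], [0, [0, 0, 0], 0], [0, [0, 0, 0], 0]]}}

```text
t: 24.85
tool_pos: [494.5, 265.7, 52.6]
tool_rot: [3.089, 0.004, -2.89]
force: [-1.8, -0.7, 5.5]
gripper_width: 21.4
```

Call:
{"method": "arm_command", "body": {"plan": [[0.3, [0, 0, 0], 0], [0.35, [0, 0, 0], 0], [0.4, [0, 0, 0], 0], [0.6, [0, 0, 0], 0], [0.9, [0, 0, 0], 0], [0.9, [0, 0, 0], 0], [0.9, [0, 0, 0], 0]]}}

```text
t: 25.55
tool_pos: [494.4, 265.6, 51.9]
tool_rot: [3.089, 0.004, -2.89]
force: [0.3, 0.0, 0.2]
gripper_width: 76.9
```

```bash
python3 st.py; python3 look.py wrist16
```

```text
25.55 [494.363 265.612  51.881] [ 3.089  0.004 -2.89 ] [ 0.351  0.313 -0.391  0.857  0.052  0.099] F [0.313 0.034 0.181] w 76.8926441316899
axes(cols)
 [[-0.969 -0.249 -0.009]
 [-0.249  0.967  0.052]
 [-0.004  0.052 -0.999]]
25.55 [494.36336928 265.61172054  51.88092932] [ 3.0892352   0.00412912 -2.89012402] [0.31269576 0.03413096 0.18148766]
```

View pics/wrist16.png

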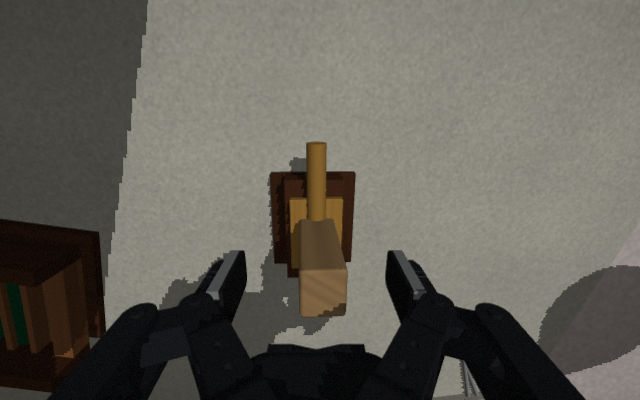

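Call:
{"method": "arm_command", "body": {"plan": [[0.9, [0, 0.0015, -0.03], 0], [0.9, [0, 0.002, -0.04], 0], [0.9, [0, 0.002, -0.04], 0], [0.9, [-0.03, -0.007, 0], 0], [0.9, [-0.03, -0.007, 0], 0], [0.9, [0, 0, 0], 0], [0.9, [0, 0, 0], 0], [0.9, [0, 0, 0], 0]]}}

```text
t: 26.4
tool_pos: [554.3, 266.4, 160.9]
tool_rot: [3.089, 0.002, -2.89]
force: [0.4, -0.6, 0.3]
gripper_width: 77.0
```

```bash
python3 look.py wrist17;python3 look.py top17 top
python3 - <<'E'
from h import *
np.set_printoptions(precision=2,suppress=True)
o,s=pickle.load(open("wrist17.pkl","rb"));W=cloud(s,o);P=W.reshape(-1,3);P=P[np.hypot(P[:,0]-495,P[:,1]-264)<75]
for lo,hi in((84,96),(31,42),(21,27.5),(15,60)):
    q=P[(P[:,2]>lo)&(P[:,2]<hi)][:,:]
    if len(q)>10: print(lo,hi,len(q),cv2.minAreaRect(q[:,:2].astype(np.float32)),np.median(q[:,2]))
H=P[(P[:,2]>86)];c=np.linalg.lstsq(np.c_[H[:,:2],np.ones(len(H))],H[:,2],rcond=None)[0];print("handle top slope",c[:2])
o,s=pickle.load(open("top17.pkl","rb"));im=s["img"];W=cloud(s)
cv2.imwrite("pics/top17c.png",cv2.resize(im[150:300,150:400,::-1],None,fx=3,fy=3,interpolation=2))
m=((im[...,1].astype(int)>im[...,0]+15)&(im[...,1].astype(int)>im[...,2]+5)).astype(np.uint8);m[:170]=0;m[240:]=0;m[:,:245]=0;m[:,390:]=0
n,l,st,ce=cv2.connectedComponentsWithStats(m)
th=1.6396;c0=np.array([594.9,-6.0]);ex=np.array([np.cos(th),np.sin(th)]);ey=np.array([-ex[1],ex[0]])
for i in range(1,n):
    if st[i,4]>20:
        p=W[l==i];p=p[~np.isnan(p[:,2])];q=(np.median(p,0)[:2]+[-2.2,2]-c0)
        uv=np.argwhere(l==i)[:,::-1];g=ray(s,uv,26)[:,:2].astype(np.float32);r=cv2.fitLine(g,2,0,.01,.01).ravel()
        a=np.arctan2(r[1],r[0])-np.arctan2(ey[1],ey[0]);a=(a+np.pi/2)%np.pi-np.pi/2
        print(st[i,4],"bed x",q@ex-28,"y",q@ey,"z",np.median(p[:,2]),"ang",a)
E
```

```text
26.4 [554.30203237 266.40628158 160.89970935] [ 3.08923440e+00  1.98500924e-03 -2.88995881e+00] [ 0.38504161 -0.61741332  0.29708715]
26.45 [554.18036348 266.48108551 160.97936716] [ 3.08926412e+00  2.17536883e-03 -2.88974208e+00] [-0.4261293   0.07658444 -0.33899514]
84 96 1013 ((492.1802673339844, 267.30352783203125), (25.43649673461914, 22.137292861938477), 14.168631553649902) 90.41399358333996
31 42 1300 ((492.4942932128906, 267.17193603515625), (120.05912780761719, 33.01424789428711), 13.814529418945312) 35.465421225647304
21 27.5 714 ((492.5993347167969, 266.4190368652344), (71.81167602539062, 37.98031234741211), 14.352460861206055) 24.609470197399247
15 60 2587 ((492.64117431640625, 266.4259948730469), (120.07035064697266, 38.02515411376953), 14.394975662231445) 31.32568535406591
handle top slope [1.85 0.33]
111 bed x 30.958546896917092 y -1.3809810034256789 z 29.38423655917211 ang 0.005384849789415114
116 bed x 62.542946033554614 y -0.9596868557005627 z 31.22953671244403 ang -0.00040388625594545147
111 bed x 16.68304011784476 y 3.9808163446528892 z 29.001993734432574 ang 0.004476944389615767
114 bed x 46.29195828071616 y 1.543337026209298 z 30.24132415530653 ang -0.009084557709421404
```

View pics/wrist17.png

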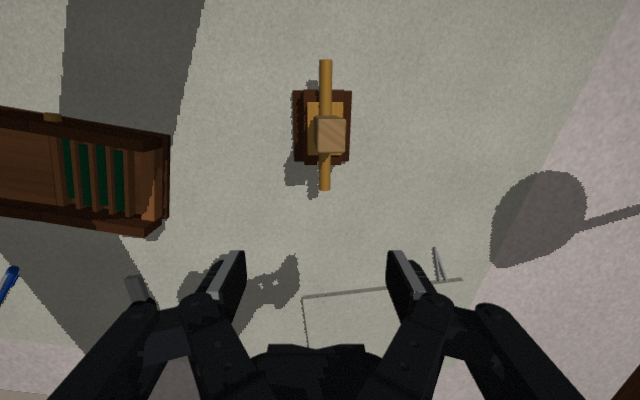

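View pics/top17c.png

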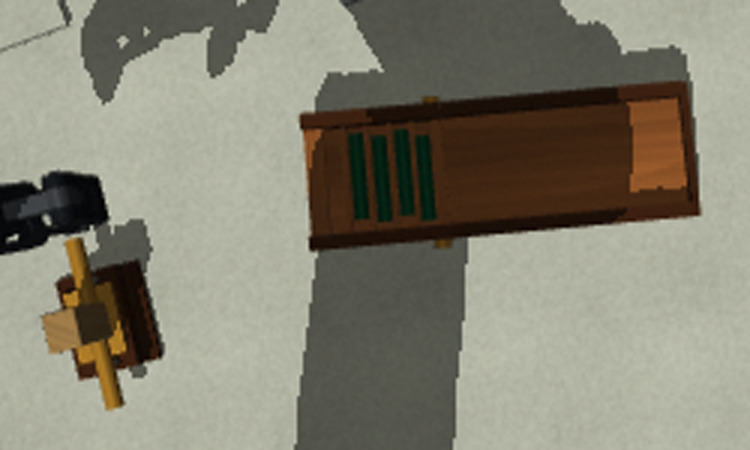

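Every check is good, so I'm handing the job in.

```bash
python3 -c "
from bench import *
print(job_done())"
```

```text
the job is handed in; nothing more can be done
None
```

I combed all four crystals into grooves 1 to 4 of the leaf, set the rake back in its stand and let go. I handed the job in at about 26.5 s; it reported no verdict.

- **Combing:** The brass bar stayed on the wall tops from the free end of the floor to the last groove. The leaf rises by about 0.052 rad. I kept contact at about 1 to 7 N along the way, with about 12 N for a moment when setting down on the flat walls. These readings are from between moves, so peaks in between could have been higher.
- **Crystals:** One lies in each of grooves 1 to 4, roughly 16 mm apart and within 0.01 rad of the groove direction. The tops sit at about ridge level or below.
- **Rake:** It stands within about 1 mm of where it began, at the same bar and handle-top heights to 0.1 mm. My tilt fit on the handle top gave nonsense, because it also took in points from the handle's sides. That the rake is upright rests on those heights and the pictures.
- **Bystanders:** I did not measure the case, loupe or pen afterwards. The gripper never worked near them.

**Slip:** On the first approach, joint 6 reached its limit. That left the tool tilted by 0.05 rad for the rest of the job. I turned the wrist half round and kept the tilt, because it happened to match the leaf's slope. After release, the rake settled back flat.

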